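Open the oiler's filler cap of unknown hand and hold it up

ROBOT

A 7-joint arm with a two-finger parallel gripper is mounted at the origin on a cart in front of the work surface, level with it; the furniture and walls round the work are solid. World frame = base frame: x ahead of the robot, y to its left, z up, the work surface at z = 0. Lengths are in m, angles in rad, forces in N, time in s.
With the tool pointing down it reaches from about 0.425 to 0.925 m from the base axis. Payload 6.8 kg.
Tool frame: the origin (TCP) lies midway between the tips of the shut fingers; the grasp point (between the pads) lies r.grasp_offset behind it (r.grasp_offset is the distance from the TCP to the grasp point, in m); z points along the fingers, y is the direction in which the jaws open and shut (so a half turn about z gives the same grasp; the last joint's range is limited). The gripper opens to 85 mm and grips with 20 to 120 N. Pads are 22 mm wide; open, the fingers measure 114 mm over their backs; the gripper's body (76 mm by 85 mm) begins 54 mm behind the grasp point. The pads swing forward as they close: fully open they stand 13 mm farther back than shut.
Start: joints at [1.144, 0.477, 0.022, 1.555, -0.011, 1.109, -0.083], TCP at [0.212, -0.641, 0.231] pointing down, gripper open.
Joint ranges: [-2.96, 2.96], [-0.34, 2.1], [-1.41, 1.46], [0.24, 2.44], [-1.37, 4.51], [0.17, 1.92], [-2.96, 2.96]. Speed limits (rad/s): [2.39, 2.39, 3.14, 3.14, 3.14, 3.14, 3.14].

INTERFACE

Orientations are given as a rotation vector (axis times angle).
In Python, from bench import r gives the robot as it stands. The module is installed in compiled form; this text tells all that it offers.
- The arm moves only by the tool send_rows, never from a script. Its argument "moves" is one flat list of numbers, 4 for each row, row after row: the shift along the tool's x, y, z in mm, then the turn about the tool's z in degrees. A call has 1 to 8 rows; each row is the pose to reach, as a shift and turn from the pose commanded when the call began, along the tool's axes at that moment; what a row does not reach only later rows make up. A row lasts 1/8 s, in which the tool goes at most 62.5 mm and 10.7 degrees, less where a joint would pass 70% of its speed; a pose out of reach is approached as far as the arm can. A call with a gripper value outside its range is refused whole. "hand" is the closure, from 0 (fully open) to 1 (shut), set as the call begins (left out, the last holds). The fingers move at their own pace and stop on an object; "newtons" is the grip in N (left out, the last holds). Time passes only in rows, so rows that repeat a pose let the fingers close. It gives the time, the measured TCP pose, the force and the opening at its end, in the units of the state.
- r.get_obs(): the state, without advancing time (a new reading comes with each control period).
- r.grab_frame(name): name is "scene" or "top" or "wrist"; returns a dict with "img" (480x640x3 uint8, red, green, blue), "mtx" (3x3 intrinsics, pixels), "world_to_cam" (4x4, takes a point from world to camera coordinates). Camera axes: x right, y up, looking along -z (the intrinsics and any distortion apply to the point x, -y, -z); pixel columns grow to the right and rows downward; lengths in m; the calibration is good to about 2 mm. A picture is of the moment at which its call begins. There is no depth.
- r.hand_in(): hands the job in, once; it reports no verdict.
The state is a dict: "clock": time; "joints": joint angles; "qvel": joint speeds; "tau": joint torques, N m; "tcp_pos": TCP position; "orientation": TCP orientation; "contact_force": force on the tool from outside, world axes, zero at the start; "moment": the same for the moment, N m; "grip_width": finger opening in m.
Only numpy, scipy, OpenCV 4.12 (cv2) and the standard library are available. Lean on these libraries where they do the work, as an engineer would, in place of code of your own. Each camera call takes 0.05 s, during which the arm holds its last target.

TASK

The air-tool oil reservoir on the bench is to be refilled: slide its black safety catch all the way back from the cap, then unscrew the red-handled filler cap and lift it off. Nobody remembers whether this cap opens to the left or to the right, so feel which way it turns; do not force it. Finish holding the cap still and upright in the gripper, straight above the open filler and well clear of it (about 8 cm up), with the catch left back and the things round about undisturbed.

Things in the scene. Friction and masses are not known exactly. Their poses are not given: they have to be found in the camera images.
- oiler: Oil reservoir, fixed: foot plate 150x130x8 mm, round grey tank 108 mm across and 60 mm high, aluminium filler neck 68 mm across, rim at height 85 mm. Origin under the centre of the foot, on the axis of tank, neck and cap; z up; the catch is on its -x side, on a bracket that reaches 119 mm out from the axis. Its yaw lies within 0.5 rad of the world's.
- catch (a joint): Travel of the catch, m: 0 to 0.003 at the start (its 10 mm wide tongue stands in the fork on the cap's rim, so the cap cannot turn), 0.030 when slid all the way back, away from the cap along the reservoir's -x. It moves level in its slot, with about 2 N of friction, and stays where it is left.
- catch_tab (a point): Centre of the catch's upright black tab: 14 mm long (reservoir x), 12 mm wide (reservoir y), 32 mm high, to be pinched from above across its 12 mm. Its top is 16 mm above this point; the slot's cheeks end 15 mm and the small bridge over the slot 12 mm below it. It stands 78 mm from the axis plus the travel. Axes as the reservoir's.
- cap_grip (a point): Centre of the cap's red handle bar: 56 mm long (cap x), 14 mm thick (cap y), 32 mm high, to be pinched from above across its 14 mm. Its top is 16 mm above this point; the brass disc (66 mm across, 8 mm thick) ends 16 mm below it. Shut, the point is 109 mm above the bench on the reservoir's axis and the cap's x runs along the reservoir's x within 0.05 rad.
- cap: Filler cap, loose, 0.10 to 0.21 kg; origin under its disc, 24 mm below the bar's centre. A hidden stop lets it turn one way only, clockwise or counter-clockwise, new at each start: the wrong way it stops firmly at 4 to 12 degrees (4 N m is too much); the right way it turns lightly (under 0.2 N m), without rising, lifts off from 45 degrees on and stops at 67. Its ears leave the neck 15 mm up.
- bowl: Bystander, loose: small black bowl, 96 mm across, 56 mm high, about 150 to 190 mm from the reservoir's axis. Origin at its underside.
- stool_leg: Bystander, loose: turned wooden stool leg lying on the bench, 205 mm long, 37 mm thick, its middle about 190 to 225 mm from the reservoir's axis. Origin at its underside.
- gauge: Bystander, loose: wooden marking gauge, 200 mm beam, 70 mm high, behind the reservoir about 170 to 200 mm from its axis. Origin at its underside.
Mind the look-alikes: they are no part of the job. Of the things that look like the oiler, the larger one is meant.

How it is judged:
On the way, in this order (a step that is already met when the one before it is completed fails the run):
1. the safety catch is slid all the way back while the cap is still shut (value of joint catch above 0.025 m and z of cap_grip in the frame of oiler below 0.114 m), for 0.1 s.
2. the cap is turned at least 35 degrees from shut, the way it goes, still in its seat (angle between the x axis of cap_grip and the x axis of oiler, either way round above 0.61 rad and z of cap_grip in the frame of oiler below 0.12 m), for 0.1 s.
At the end, for the whole second after the job is handed in: The cap is held in the fingers, upright within 0.3 rad and still, 45 to 160 mm above its seat and within 50 mm of the reservoir's axis, touching nothing of the reservoir; the catch is at least 22 mm back (z of cap_grip in the frame of oiler between 0.154 and 0.269 m and horizontal distance between cap_grip and oiler below 0.05 m and angle between cap_grip's own z axis and vertical below 0.3 rad and contact force between the fingers and cap above 2 N and contact force between cap and oiler below 0.1 N and linear speed of cap below 0.03 m/s and value of joint catch above 0.022 m); the arm keeps its last pose, push and grip.
It fails at once if the cap is forced: it is wrenched or pulled against its stops with over 200 N (contact force between cap and oiler above 200 N).
It fails at once if the bowl is pushed more than 20 mm from its place (distance of bowl from where it was at the start of the episode above 0.02 m).
It fails at once if the stool leg is pushed more than 20 mm from its place (distance of stool_leg from where it was at the start of the episode above 0.02 m).
It fails at once if the marking gauge is pushed more than 20 mm from its place (distance of gauge from where it was at the start of the episode above 0.02 m).
It also fails if it takes over 51 s, if anything falls off the work surface, if the arm or the gripper's body presses on something with over 40 N, if the wrist force passes 120 N, or if a joint passes its speed limit or range.

## Working session

There is one attempt and no reset: what is moved stays moved. The work goes in short steps, Python scripts to look and compute and a tool call to move; the robot and the scene stay as the last step left them, time stands still between calls to the robot, and variables do not carry over. Pictures are saved under pics/ and viewed, and the job is handed in when it is done.

Besides the shell and the picture viewer there is one more tool, called after "Request:" as name(argument=value, ...) on one line, values as JSON. send_rows: Moves the arm, as the interface text tells. Its arguments: {"type":"object","properties":{"moves":{"type":"array"},"hand":{"type":"number"},"newtons":{"type":"number"}},"required":["moves"]}

```bash
mkdir -p pics; cat > h.py <<'E'
import numpy as np, cv2
from bench import r
def grab(n,fn=None):
    f=r.grab_frame(n); 
    if fn: cv2.imwrite('pics/'+fn,f['img'][:,:,::-1])
    return f
def ray(f,uv):
    M=f['world_to_cam'];R=M[:3,:3];t=M[:3,3]
    p=np.linalg.inv(f['mtx'])@np.array([uv[0],uv[1],1.])
    return -R.T@t, R.T@np.array([p[0],-p[1],-p[2]])
def onz(f,uv,z):
    o,d=ray(f,uv); return o+d*(z-o[2])/d[2]
def proj(f,P):
    c=f['world_to_cam']@np.append(P,1); q=f['mtx']@np.array([c[0],-c[1],-c[2]]); return q[:2]/q[2]
E
python3 - <<'E'
from h import *
for n in('scene','top','wrist'):
    f=grab(n,n+'0.png'); print(n,f.keys(),f['mtx'].round(1).tolist(), ray(f,(320,240)))
o=r.get_obs();print(o, r.grasp_offset)
E
```

```text
scene dict_keys(['img', 'mtx', 'world_to_cam']) [[580.3, 0.0, 316.8], [0.0, 580.3, 226.2], [0.0, 0.0, 1.0]] (array([-0.02586945,  0.42482061,  0.89229928]), array([ 0.57432814, -0.33379707, -0.74787766]))
top dict_keys(['img', 'mtx', 'world_to_cam']) [[568.2, 0.0, 320.5], [0.0, 568.2, 224.7], [0.0, 0.0, 1.0]] (array([0.49911754, 0.08304895, 1.38786786]), array([ 0.05960901, -0.00223633, -0.99858074]))
wrist dict_keys(['img', 'mtx', 'world_to_cam']) [[381.7, 0.0, 317.4], [0.0, 381.7, 249.0], [0.0, 0.0, 1.0]] (array([ 0.27966206, -0.61728483,  0.37394497]), array([-0.24834203, -0.08748525, -0.96502624]))
{'clock': 0.15, 'joints': array([ 1.14387607,  0.47766801,  0.02237933,  1.55618884, -0.01150096,
        1.10929489, -0.08311044]), 'qvel': array([-0.00015094, -0.00172928,  0.00056329, -0.00451618, -0.00164073,
        0.00041075,  0.00223099]), 'tau': array([ 1.43823418e-03, -5.96927333e+01,  1.60974786e+00, -2.81491774e+01,
        1.27324541e-02,  6.54226315e-03, -4.24288487e-06]), 'tcp_pos': array([ 0.21141425, -0.64057199,  0.23052593]), 'orientation': array([-3.10039434e+00, -4.98429117e-01,  5.34626778e-04]), 'contact_force': array([-0.56819058,  0.50317937,  0.09705945]), 'moment': array([0.01244041, 0.00253392, 0.03169202]), 'grip_width': 0.08553840934728188} 0.0187
```

View pics/scene0.png

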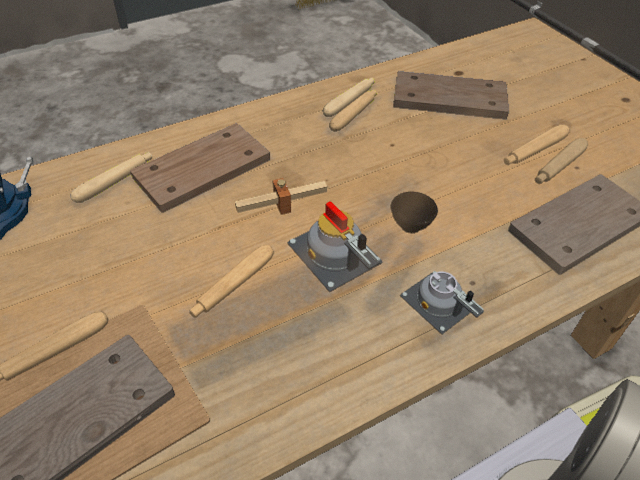

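View pics/top0.png

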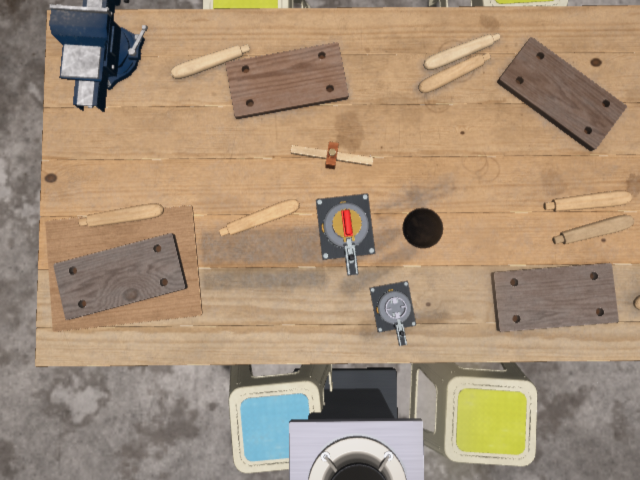

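Candidates: the large oiler with the red cap at top (346,227) / scene (335,240), and the small capless look-alike at top (395,307) / scene (440,295). I choose the larger one. Close crop to check and measure.

```bash
python3 - <<'E'
from h import *
ft=grab('top');fs=grab('scene')
a=cv2.resize(ft['img'][185:285,300:400],(400,400),interpolation=cv2.INTER_CUBIC)
b=cv2.resize(fs['img'][190:300,280:390],(400,400),interpolation=cv2.INTER_CUBIC)
cv2.imwrite('pics/crop1.png',np.hstack([a,b])[:,:,::-1])
for n,f in(('top',ft),('scene',fs)):
    im=f['img'].astype(int); m=((im[:,:,0]>150)&(im[:,:,1]<60)&(im[:,:,2]<60)).astype(np.uint8)
    m[:150]=0;m[300:]=0
    c=max(cv2.findContours(m,0,2)[0],key=cv2.contourArea); R=cv2.minAreaRect(c); print(n,cv2.contourArea(c),R)
    bx=cv2.boxPoints(R)
    if n=='top':
        print(onz(f,R[0],.125)); print([onz(f,p,.125).round(4).tolist() for p in bx])
E
```

```text
top 29.5 ((346.8692626953125, 222.45388793945312), (23.69063377380371, 6.8219099044799805), 82.87498474121094)
[0.6131855  0.01989387 0.125     ]
[[0.6387, 0.0304, 0.125], [0.6405, 0.0153, 0.125], [0.5877, 0.0094, 0.125], [0.586, 0.0245, 0.125]]
scene 115.0 ((336.5000305175781, 211.00003051757812), (24.748737335205078, 4.949747085571289), 45.0)
```

View pics/crop1.png

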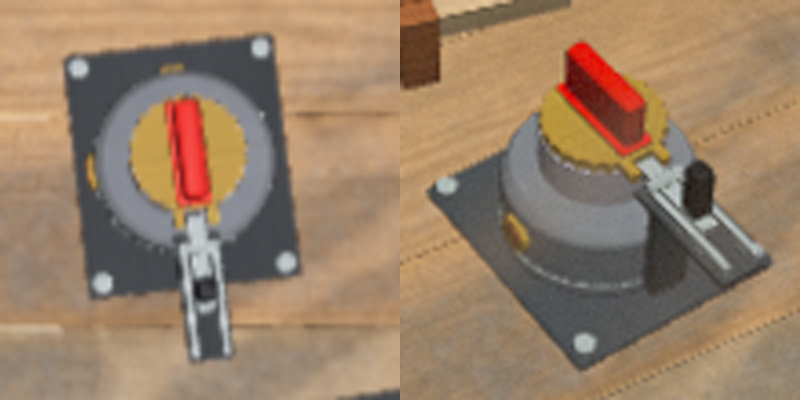

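```bash
python3 - <<'E'
from h import *
ft=grab('top');fs=grab('scene')
def pts(f,L,off,sc): return [(off[0]+(x+.5)/sc-.5,off[1]+(y+.5)/sc-.5) for x,y in L]
T=pts(ft,[(79,68),(261,47),(287,262),(103,283)],(300,185),4)
B=np.array([onz(ft,p,.010) for p in T]); print(B.round(4),B.mean(0))
d1=B[0]-B[3];d2=B[1]-B[2];print('yaw',np.arctan2(d1[1],d1[0]),np.arctan2(d2[1],d2[0]),[np.linalg.norm(B[i]-B[(i+1)%4]).round(4) for i in range(4)])
# circles: tank/disc by colour
im=ft['img']; hsv=cv2.cvtColor(im,cv2.COLOR_RGB2HSV)
# disc+bar top view centre: disc crop approx centre
p=pts(ft,[(189,155)],(300,185),4)[0]; print('disc',onz(ft,p,.093))
p=pts(ft,[(188,153)],(300,185),4)[0]; print('bar',onz(ft,p,.125))
# scene: bolts
S=pts(fs,[(446-400,186),(584-400,344)],(280,190),400/110); print([onz(fs,p,.01).round(4) for p in S])
# scene tab top
p=pts(fs,[(300,168)],(280,190),400/110)[0]
p2=pts(ft,[(205,286)],(300,185),4)[0]
print('tabtop',[onz(fs,p,z).round(4) for z in(.11,.12,.13)],[onz(ft,p2,z).round(4) for z in(.11,.12,.13)])
E
```

```text
[[ 0.6753  0.0806  0.01  ]
 [ 0.6872 -0.0307  0.01  ]
 [ 0.5557 -0.0444  0.01  ]
 [ 0.5439  0.0673  0.01  ]] [0.61551849 0.01819375 0.01      ]
yaw 0.10144278262581596 0.10365945902000429 [np.float64(0.112), np.float64(0.1323), np.float64(0.1123), np.float64(0.132)]
disc [0.61395945 0.01830819 0.093     ]
bar [0.61224664 0.02045147 0.125     ]
[array([0.6763, 0.0817, 0.01  ]), array([0.5442, 0.0684, 0.01  ])]
tabtop [array([0.5477, 0.0032, 0.11  ]), array([0.5403, 0.0086, 0.12  ]), array([0.533, 0.014, 0.13 ])] [array([0.5385, 0.0111, 0.11  ]), array([0.5382, 0.0117, 0.12  ]), array([0.5379, 0.0123, 0.13  ])]
```

```bash
cat >> h.py <<'E'
from scipy.spatial.transform import Rotation as Ro
def go(P,head):
    o=r.get_obs();R=Ro.from_rotvec(o['orientation']).as_matrix()
    d=R.T@(np.array(P)-o['tcp_pos'])*1000
    h0=np.arctan2(R[1,0],R[0,0]); t=-(np.degrees(head-h0)+180)%360
    t=(np.degrees(h0-head)+180)%360-180
    print('shift',d.round(1),'turn',round(t,2),'tilt',np.degrees(np.arccos(-R[2,2])).round(2),'tcp',o['tcp_pos'].round(4),'head',h0.round(4),'F',o['contact_force'].round(1),'M',o['moment'].round(2),'w',o['grip_width'].round(4),'t',o['clock'],'q7',o['joints'][6].round(3))
E
python3 - <<'E'
from h import *
go([.5364,.0105,.2],.102)
E
```

```text
Traceback (most recent call last):
  File "h.py", line 21, in go
    print('shift',d.round(1),'turn',round(t,2),'tilt',np.degrees(np.arccos(-R[2,2])).round(2),'tcp',o['tcp_pos'].round(4),'head',h0.round(4),'F',o['contact_force'].round(1),'M',o['moment'].round(2),'w',o['grip_width'].round(4),'t',o['clock'],'q7',o['joints'][6].round(3))
                                                                                                                                                                                                          ^^^^^^^^^^^^^^^^^^^^^
AttributeError: 'float' object has no attribute 'round'
```

```bash
sed -i "s/o\['grip_width'\].round(4)/round(float(o['grip_width']),4)/" h.py; python3 - <<'E'
from h import *
go([.5364,.0105,.2],.102)
E
```

```text
shift [ 512.7 -516.7   31.3] turn 12.42 tilt 0.02 tcp [ 0.2115 -0.6409  0.2311] head 0.3188 F [ 0.1 -0.2  0.2] M [ 0.04 -0.    0.07] w 0.0852 t 0.35 q7 -0.083
```

Request:
send_rows(moves=[40,-40,0,2,80,-80,0,4,120,-120,0,6,160,-160,0,8,200,-200,0,10,240,-240,0,12,280,-280,0,12.4,320,-320,0,12.4], hand=0, newtons=40)

```text
clock: 1.35
tcp_pos: [0.4158, -0.2352, 0.2317]
orientation: [3.137, 0.16, 0.001]
contact_force: [1.5, 0.4, 0.0]
grip_width: 0.0852
```

```bash
python3 - <<'E'
from h import *
go([.5364,.0105,.2],.102)
E
```

```text
shift [ 144.9 -232.2   31.6] turn 0.01 tilt 0.06 tcp [ 0.4158 -0.2352  0.2317] head 0.1021 F [1.5 0.4 0. ] M [-0.01 -0.04 -0.05] w 0.0852 t 1.35 q7 -1.119
```

Request:
send_rows(moves=[25,-45,4,0,55,-95,8,0,85,-145,12,0,115,-190,16,0,145,-232,22,0,145,-232,22,0])

```text
clock: 2.1
tcp_pos: [0.5368, 0.0136, 0.2091]
orientation: [-3.134, -0.171, -0.001]
contact_force: [-1.4, -0.8, 0.4]
grip_width: 0.0852
```

```bash
python3 - <<'E'
from h import *
go([.5364,.0105,.2],.102)
f=grab('wrist','w1.png')
for n,P in(('axis bar top',[.615,.0185,.125]),('tabtop',[.5364,.0105,.124]),('tabc front',[.5294,.0098,.124])): print(n,proj(f,P))
E
```

```text
shift [-0.8  3.1  9.1] turn 0.42 tilt 0.14 tcp [0.5368 0.0136 0.2091] head 0.1093 F [-1.4 -0.8  0.4] M [-0.05  0.04  0.  ] w 0.0852 t 2.1 q7 -1.713
axis bar top [325.49306147 123.7314772 ]
tabtop [323.70257887 256.0120932 ]
tabc front [323.54225957 266.59239538]
```

View pics/w1.png

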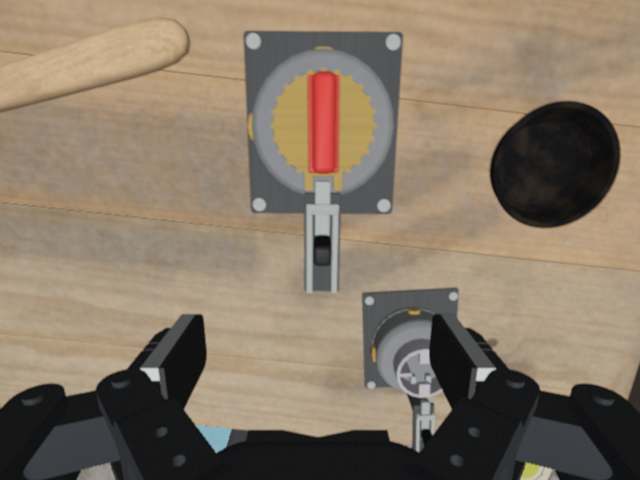

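```bash
python3 - <<'E'
from h import *
f=grab('wrist')
c=f['img'][50:310,250:400]
cv2.imwrite('pics/w1c.png',cv2.resize(c[130:],None,fx=4.5,fy=4.5,interpolation=cv2.INTER_CUBIC)[:,:,::-1])
go([.5364,.0105,.2],.102)
im=f['img'].astype(int); m=((im[:,:,0]>150)&(im[:,:,1]<90)&(im[:,:,2]<90)).astype(np.uint8)
k=max(cv2.findContours(m,0,2)[0],key=cv2.contourArea);R=cv2.minAreaRect(k);print(R,onz(f,R[0],.125),[onz(f,p,.125).round(4) for p in cv2.boxPoints(R)])
B=np.array([onz(f,p,.01) for p in[(254,40),(393,41),(384,205),(259,204)]]);print(B.round(4),B.mean(0));print(ray(f,(320,240)))
E
```

```text
shift [ 1.1 -1.7  9.1] turn 0.07 tilt 0.04 tcp [0.5355 0.0087 0.2091] head 0.1033 F [-1.  -0.8  0.1] M [-0.   -0.01 -0.05] w 0.0855 t 2.2 q7 -1.712
((317.0, 119.5), (101.0, 30.0), 90.0) [0.61581421 0.02015426 0.125     ] [array([0.6409, 0.031 , 0.125 ]), array([0.6426, 0.0148, 0.125 ]), array([0.5889, 0.0085, 0.125 ]), array([0.587 , 0.0259, 0.125 ])]
[[ 0.675   0.0776  0.01  ]
 [ 0.6861 -0.0337  0.01  ]
 [ 0.5535 -0.0473  0.01  ]
 [ 0.5424  0.0653  0.01  ]] [0.6142497 0.0154942 0.01     ]
(array([0.60747142, 0.01887157, 0.35255246]), array([-0.2613055 , -0.03396654, -0.96497088]))
```

View pics/w1c.png

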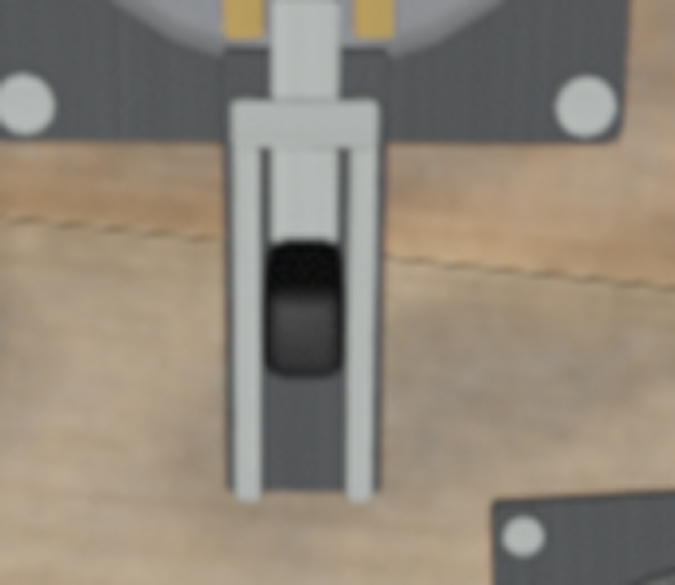

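```bash
python3 - <<'E'
from h import *
go([.5364,.0105,.2],.102)
f=grab('wrist','w2.png')
im=f['img'].astype(int); m=((im[:,:,0]>150)&(im[:,:,1]<90)&(im[:,:,2]<90)).astype(np.uint8)
k=max(cv2.findContours(m,0,2)[0],key=cv2.contourArea);R=cv2.minAreaRect(k);print(R,onz(f,R[0],.125))
g=im.max(2)[225:275,295:345]; m=(g<50).astype(np.uint8)
k=max(cv2.findContours(m,0,2)[0],key=cv2.contourArea);x,y,w,h=cv2.boundingRect(k);print(x+295,y+225,w,h)
for z in(.122,.124):print(onz(f,(x+295+w/2-.5,y+225+.68*h),z))
E
```

```text
shift [ 1.1 -1.7  9.1] turn 0.07 tilt 0.04 tcp [0.5355 0.0087 0.2091] head 0.1033 F [-1.  -0.8  0.1] M [-0.   -0.01 -0.05] w 0.0855 t 2.2 q7 -1.712
((313.45599365234375, 117.9949951171875), (102.10372924804688, 30.097084045410156), 89.37040710449219) [0.61594806 0.02000892 0.125     ]
306 233 17 29
[0.53586344 0.01163151 0.122     ]
[0.53648114 0.0116772  0.124     ]
```

```bash
python3 - <<'E'
from h import *
go([.5362,.0113,.1],.102)
E
```

```text
shift [  1.3  -3.6 109.2] turn -0.04 tilt 0.06 tcp [0.5353 0.0077 0.2092] head 0.1014 F [-0.5 -0.7 -0. ] M [-0.07  0.03  0.01] w 0.0852 t 2.25 q7 -1.712
```

Request:
send_rows(moves=[0,0,30,0,0,0,60,0,0,0,85,0,0,0,85,0,0,0,85,0])

```text
clock: 2.88
tcp_pos: [0.5362, 0.0078, 0.1254]
orientation: [3.137, 0.158, 0.002]
contact_force: [0.3, -0.1, 0.7]
grip_width: 0.0855
```

```bash
python3 - <<'E'
from h import *
go([.5362,.0113,.1],.102)
f=grab('wrist','w3.png')
go([.5362,.0113,.1],.102)
E
```

```text
shift [ 0.3 -3.4 25.4] turn -0.07 tilt 0.08 tcp [0.5362 0.0078 0.1254] head 0.1008 F [ 0.3 -0.1  0.7] M [ 0.05 -0.    0.05] w 0.0855 t 2.875 q7 -1.762
shift [-0.  -3.2 25.7] turn -0.05 tilt 0.12 tcp [0.5365 0.0082 0.1257] head 0.1012 F [0.5 0.5 0.9] M [ 0.04  0.   -0.01] w 0.0855 t 2.925 q7 -1.762
```

View pics/w3.png

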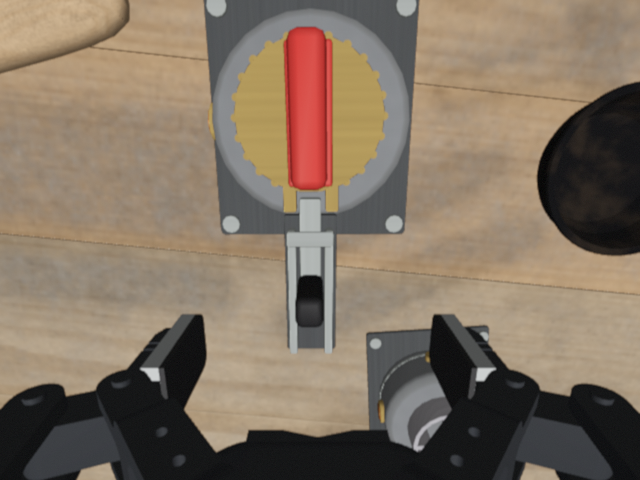

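Request:
send_rows(moves=[0,-3.3,12,0,0,-3.3,25.5,0,0,-3.3,25.5,0])

```text
clock: 3.3
tcp_pos: [0.5342, 0.012, 0.0974]
orientation: [3.137, 0.161, -0.004]
contact_force: [0.8, -0.2, -0.0]
grip_width: 0.0852
```

Request:
send_rows(moves=[0,0,0,0,0,0,0,0,0,0,0,0,0,0,0,0,0,0,0,0,0,0,0,0], hand=1, newtons=30)

```text
clock: 4.05
tcp_pos: [0.5355, 0.0115, 0.0991]
orientation: [3.137, 0.16, 0.0]
contact_force: [-0.7, -3.4, 4.3]
grip_width: 0.0114
```

```bash
python3 - <<'E'
from h import *
f=grab('wrist','w4.png')
go([.5362,.0113,.1],.102)
E
```

```text
shift [ 0.6  0.2 -0.9] turn -0.01 tilt 0.04 tcp [0.5355 0.0115 0.0991] head 0.1018 F [-1.  -2.5  5.3] M [-0.65  0.15  0.  ] w 0.0115 t 4.1 q7 -1.787
```

View pics/w4.png

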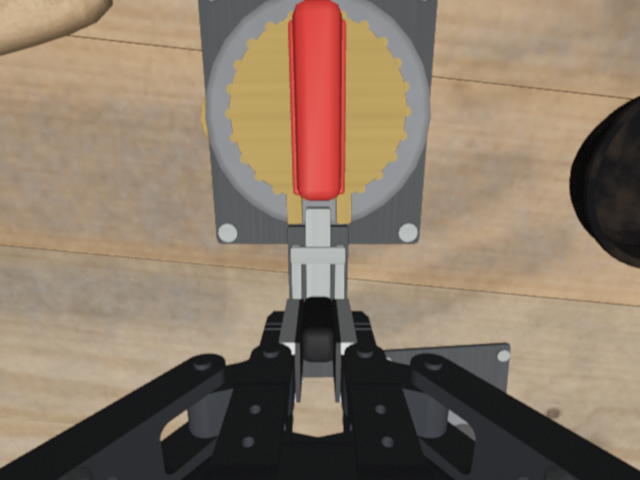

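The tab is pinched between the pads (about (318,330), opening 11.5 mm). Now I slide the catch back.

Request:
send_rows(moves=[-5,0,0,0,-11,0,0,0,-17,0,0,0,-23,0,0,0,-28,0,0,0,-30,0,0,0,-30,0,0,0,-30,0,0,0])

```text
clock: 5.1
tcp_pos: [0.5065, 0.0086, 0.0991]
orientation: [3.137, 0.16, 0.004]
contact_force: [4.6, -4.9, -0.6]
grip_width: 0.0113
```

```bash
python3 - <<'E'
from h import *
f=grab('wrist','w5.png')
go([.5362,.0113,.1],.102)
E
```

```text
shift [29.7  0.3 -0.8] turn -0.0 tilt 0.15 tcp [0.5066 0.0086 0.0991] head 0.1019 F [ 5.3 -5.7 -0.2] M [-0.99 -1.02 -0.  ] w 0.011 t 5.15 q7 -1.787
```

View pics/w5.png

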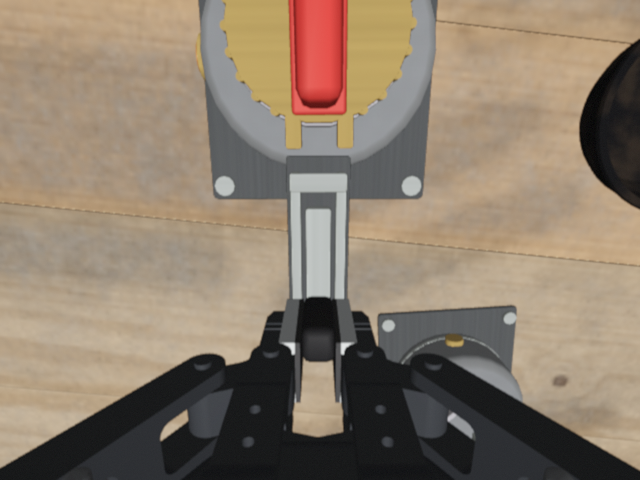

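Request:
send_rows(moves=[0,0,0,0,0,0,0,0,0,0,0,0,0,0,0,0,0,0,-20,0,0,0,-50,0,0,0,-50,0], hand=0)

```text
clock: 6.02
tcp_pos: [0.507, 0.0093, 0.1508]
orientation: [-3.137, -0.161, -0.007]
contact_force: [0.2, -0.1, -0.7]
grip_width: 0.0855
```

```bash
python3 - <<'E'
from h import *
f=grab('wrist','w6.png')
go([.615,.0195,.15],.105)
E
```

```text
shift [109.4   0.8  -0.3] turn -0.15 tilt 0.11 tcp [0.5061 0.0091 0.1495] head 0.1024 F [-0.3 -0.3 -1.2] M [0.   0.03 0.03] w 0.085 t 6.075 q7 -1.749
```

View pics/w6.png

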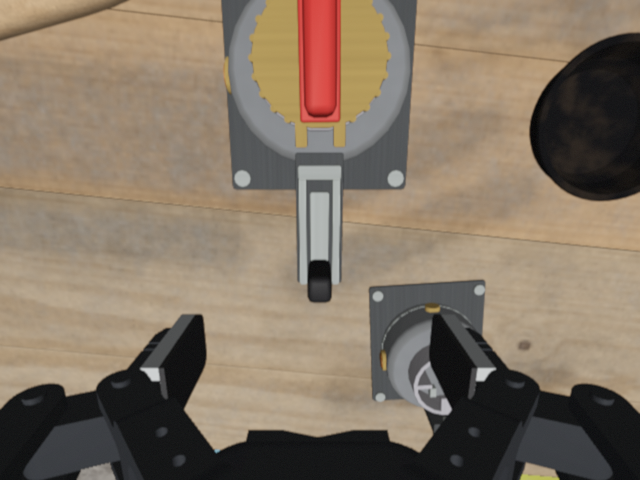

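Request:
send_rows(moves=[30,0,0,0,70,0.5,0,0,109,0.8,0,0,109,0.8,0,0,109,0.8,0,0])

```text
clock: 6.7
tcp_pos: [0.6126, 0.0193, 0.1474]
orientation: [3.137, 0.161, -0.004]
contact_force: [-0.8, -0.7, 0.7]
grip_width: 0.0854
```

```bash
python3 - <<'E'
from h import *
f=grab('wrist','w7.png')
im=f['img'].astype(int); m=((im[:,:,0]>150)&(im[:,:,1]<90)&(im[:,:,2]<90)).astype(np.uint8)
k=max(cv2.findContours(m,0,2)[0],key=cv2.contourArea);R=cv2.minAreaRect(k);print(R,onz(f,R[0],.125),[onz(f,p,.125).round(4) for p in cv2.boxPoints(R)])
go([.615,.0195,.098],.105)
E
```

```text
((317.0, 277.0), (126.0, 36.0), 90.0) [0.62129567 0.02106264 0.125     ] [array([0.65 , 0.032, 0.125]), array([0.6517, 0.0162, 0.125 ]), array([0.5895, 0.009 , 0.125 ]), array([0.5877, 0.0265, 0.125 ])]
shift [ 2.7 -0.1 49.8] turn -0.14 tilt 0.14 tcp [0.6125 0.0192 0.1478] head 0.1025 F [-0.9  0.2  0.1] M [-0.02  0.02  0.  ] w 0.0855 t 6.75 q7 -1.758
```

View pics/w7.png

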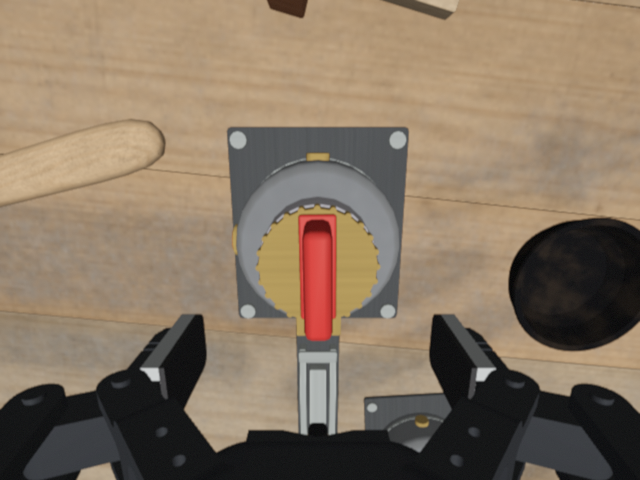

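Request:
send_rows(moves=[2.5,0,15,0,2.8,0,35,0,2.8,0,47,0,2.8,0,47,0])

```text
clock: 7.25
tcp_pos: [0.6156, 0.0195, 0.1]
orientation: [3.137, 0.161, -0.005]
contact_force: [-0.8, 0.4, 0.8]
grip_width: 0.0852
```

Request:
send_rows(moves=[0,0,0,0,0,0,0,0,0,0,0,0,0,0,0,0,0,0,0,0,0,0,0,0], hand=1, newtons=50)

```text
clock: 8.0
tcp_pos: [0.6172, 0.0197, 0.1023]
orientation: [3.137, 0.161, 0.001]
contact_force: [-0.5, -0.4, 3.9]
grip_width: 0.0128
```

```bash
python3 - <<'E'
from h import *
f=grab('wrist','w8.png')
go([.6155,.0195,.1],.105); print(r.get_obs()['joints'].round(3))
E
```

```text
shift [-1.7 -0.   2.3] turn -0.15 tilt 0.05 tcp [0.6172 0.0197 0.1023] head 0.1023 F [-0.9 -0.9  4.1] M [ 0.05  0.09 -0.07] w 0.013 t 8.05 q7 -1.779
[ 0.094  0.546 -0.304  1.789  0.211  0.837 -1.779]
```

View pics/w8.png

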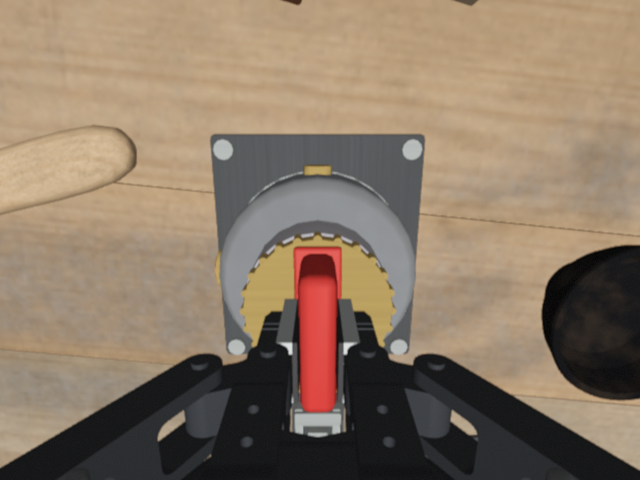

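Request:
send_rows(moves=[0,0,0,1.5,0,0,0,3,0,0,0,3])

```text
clock: 8.43
tcp_pos: [0.6173, 0.0197, 0.1023]
orientation: [-3.141, -0.076, -0.002]
contact_force: [-0.2, -0.3, 5.4]
grip_width: 0.0133
```

```bash
python3 - <<'E'
from h import *
go([.6155,.0195,.1],.105)
E
```

```text
shift [-1.8  0.1  2.3] turn -3.23 tilt 0.06 tcp [0.6173 0.0197 0.1023] head 0.0487 F [-0.2 -0.3  5.4] M [-0.03  0.06 -0.03] w 0.0133 t 8.425 q7 -1.825
```

Request:
send_rows(moves=[0,0,0,1,0,0,0,2,0,0,0,2])

```text
clock: 8.8
tcp_pos: [0.6173, 0.0197, 0.1023]
orientation: [-3.141, -0.022, -0.002]
contact_force: [-0.5, -0.3, 5.1]
grip_width: 0.013
```

```bash
python3 - <<'E'
from h import *
go([.6155,.0195,.1],.105)
E
```

```text
shift [-1.8  0.2  2.3] turn -5.21 tilt 0.06 tcp [0.6173 0.0197 0.1023] head 0.014 F [-0.5 -0.3  5.1] M [-0.03  0.02 -0.01] w 0.013 t 8.8 q7 -1.855
```

Request:
send_rows(moves=[0,0,0,1,0,0,0,2.5,0,0,0,2.5])

```text
clock: 9.18
tcp_pos: [0.6173, 0.0197, 0.1023]
orientation: [3.141, -0.046, 0.002]
contact_force: [0.1, -0.7, 5.0]
grip_width: 0.0133
```

```bash
python3 - <<'E'
from h import *
go([.6155,.0195,.1],.105)
E
```

```text
shift [-1.8  0.3  2.3] turn -7.68 tilt 0.07 tcp [0.6173 0.0197 0.1023] head -0.029 F [ 0.1 -0.7  5. ] M [-0.09  0.05  0.23] w 0.0133 t 9.175 q7 -1.892
```

Request:
send_rows(moves=[0,0,0,1,0,0,0,2,0,0,0,2])

```text
clock: 9.55
tcp_pos: [0.6173, 0.0197, 0.1023]
orientation: [3.14, -0.097, 0.002]
contact_force: [0.1, -0.6, 4.8]
grip_width: 0.013
```

```bash
python3 - <<'E'
from h import *
go([.6155,.0195,.1],.105)
E
```

```text
shift [-1.8  0.3  2.3] turn -9.57 tilt 0.08 tcp [0.6173 0.0197 0.1023] head -0.0619 F [ 0.1 -0.6  4.8] M [-0.13  0.01  0.85] w 0.013 t 9.55 q7 -1.921
```

Moment has climbed to 0.85 N m at about 9°, so that is the stop. I turn the other way.

Request:
send_rows(moves=[0,0,0,-3,0,0,0,-7,0,0,0,-11,0,0,0,-15,0,0,0,-19,0,0,0,-23,0,0,0,-23])

```text
clock: 10.42
tcp_pos: [0.6173, 0.0197, 0.1023]
orientation: [-3.097, -0.528, -0.002]
contact_force: [-0.8, 0.0, 5.0]
grip_width: 0.0131
```

```bash
python3 - <<'E'
from h import *
go([.6155,.0195,.1],.105)
E
```

```text
shift [-1.8 -0.4  2.3] turn 13.35 tilt 0.06 tcp [0.6173 0.0197 0.1023] head 0.3379 F [-0.8  0.   5. ] M [-0.02 -0.02  0.12] w 0.0131 t 10.425 q7 -1.576
```

Request:
send_rows(moves=[0,0,0,-5,0,0,0,-10,0,0,0,-15,0,0,0,-20,0,0,0,-25,0,0,0,-30,0,0,0,-30])

```text
clock: 11.3
tcp_pos: [0.6173, 0.0197, 0.1023]
orientation: [2.854, 1.312, 0.002]
contact_force: [-0.3, 0.8, 5.6]
grip_width: 0.0131
```

```bash
python3 - <<'E'
from h import *
go([.6155,.0195,.1],.105)
E
```

```text
shift [-1.4 -1.2  2.3] turn 43.36 tilt 0.06 tcp [0.6173 0.0197 0.1023] head 0.8617 F [-0.3  0.8  5.6] M [-0.    0.07  0.09] w 0.0131 t 11.3 q7 -1.123
```

Request:
send_rows(moves=[0,0,0,-4,0,0,0,-8,0,0,0,-12,0,0,0,-12,0,0,0,-12])

```text
clock: 11.92
tcp_pos: [0.6173, 0.0198, 0.1023]
orientation: [2.702, 1.602, 0.001]
contact_force: [-0.0, -0.0, 6.0]
grip_width: 0.013
```

```bash
python3 - <<'E'
from h import *
f=grab('wrist','w9.png');grab('scene','s9.png')
go([.6155,.0195,.1],.105)
E
```

```text
shift [-1.1 -1.4  2.3] turn 55.31 tilt 0.06 tcp [0.6173 0.0198 0.1023] head 1.0704 F [-0.3  0.4  5.9] M [-0.06  0.11  0.11] w 0.0127 t 12.025 q7 -0.942
```

View pics/w9.png

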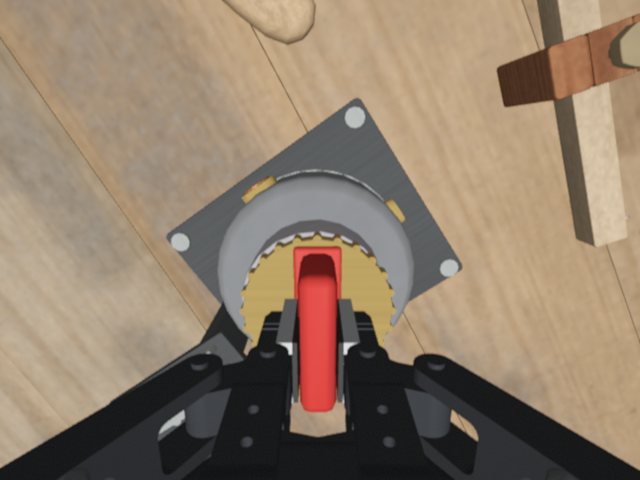

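The cap has turned 55° with the gripper while the oiler below keeps its place. Lifting gently first.

Request:
send_rows(moves=[0,0,-2,0,0,0,-5,0,0,0,-8,0,0,0,-8,0])

```text
clock: 12.52
tcp_pos: [0.6169, 0.0196, 0.11]
orientation: [2.702, 1.603, 0.0]
contact_force: [0.9, -0.6, -1.1]
grip_width: 0.0129
```

```bash
python3 - <<'E'
from h import *
go([.6155,.0195,.182],.105)
E
```

```text
shift [ -0.8  -1.1 -72. ] turn 55.34 tilt 0.01 tcp [0.6169 0.0196 0.11  ] head 1.0709 F [ 0.9 -0.6 -1.1] M [-0.02  0.05  0.02] w 0.0129 t 12.525 q7 -0.936
```

Free: only the cap's weight on the wrist. I lift it the rest of the way.

Request:
send_rows(moves=[0,0,-10,0,0,0,-22,0,0,0,-36,0,0,0,-50,0,0,0,-62,0,0,0,-72,0,0,0,-72,0,0,0,-72,0])

```text
clock: 13.52
tcp_pos: [0.6165, 0.0195, 0.1813]
orientation: [-2.702, -1.603, 0.001]
contact_force: [-0.3, 1.0, -1.5]
grip_width: 0.0131
```

Request:
send_rows(moves=[0,0,0,0,0,0,0,0,0,0,0,0,0,0,0,0])

```text
clock: 14.02
tcp_pos: [0.6168, 0.0196, 0.1817]
orientation: [-2.702, -1.603, 0.0]
contact_force: [-0.1, 0.9, -1.0]
grip_width: 0.0129
```

```bash
python3 - <<'E'
from h import *
a=grab('wrist')['img'];f=grab('scene');b=f['img'];c=grab('top')['img']
cv2.imwrite('pics/fin.png',np.hstack([cv2.resize(a,(400,300)),cv2.resize(b[130:355,200:500],(400,300))])[:,:,::-1])
cv2.imwrite('pics/fint.png',c[100:340,180:500][:,:,::-1])
go([.6155,.0195,.182],.105);print(abs(r.get_obs()['qvel']).max())
E
```

```text
shift [-0.8 -1.1 -0.2] turn 55.35 tilt 0.0 tcp [0.6168 0.0196 0.1818] head 1.0711 F [ 0.4 -0.9 -2.3] M [-0.03  0.06  0.02] w 0.0129 t 14.175 q7 -0.888
0.0020575485454040173
```

View pics/fin.png

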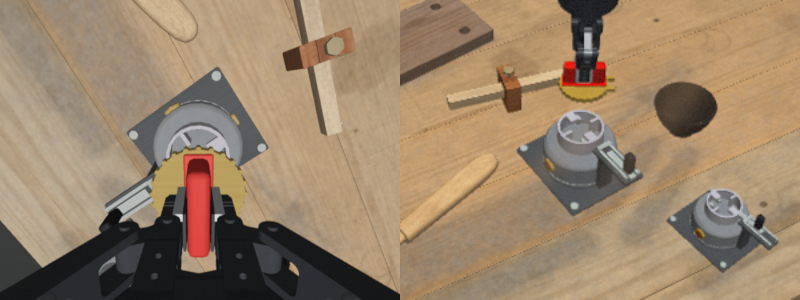

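View pics/fint.png

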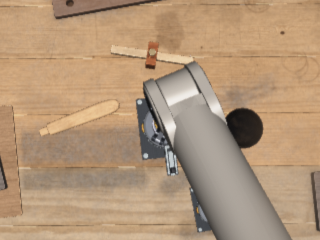

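The cap hangs upright about 8 cm above the open filler, the catch is at the outer end of its slot, and the neighbours look unmoved. Handing in.

```bash
python3 -c "
from bench import r
print(r.hand_in())"
```

```text
the job is handed in; nothing more can be done
None
```

The cap is off, and the gripper is holding it still and upright about 8 cm above the open filler. The job was handed in at about 14 s; no verdict is reported.

- **Catch:** I pinched the tab of the larger oiler and slid it back about 29 mm. The wrist picture showed the tongue clear of the fork, and the last pictures show it still back.
- **Turning direction:** Clockwise from above, the moment rose to 0.85 N m at about 9°, so I took that as the stop and backed off. Counter-clockwise it turned freely (about 0.1 N m) to 55°.
- **Lift:** I lifted it 8 mm first to check it was free, then on up. After that the wrist carried only 1 to 2 N, which fits the cap's weight.
- **Last checks:** Finger opening was 12.9 mm, the tool was level, and the TCP was about 1.5 mm from the measured axis. The joints were still.
- **Bystanders:** The bowl, stool leg and gauge looked unmoved in the scene and top views; I judged this by eye and did not measure it.
- **Disagreement:** My position estimates for the reservoir's axis differed by up to about 4 mm between views. When the fingers closed on the bar, the TCP reading shifted by about 2 mm. Neither affected the result.

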